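# Hold the missing ingredient over the paella pan with tongs

### The job

The paella pan is to get one tomato and one garlic bulb, and one of the two already lies in it. Grip the tongs by their black handles, use them to pick up whichever of the two is still missing from the wooden board, and finish while still holding it in the closed tongs over the middle of the pan, at least 5 cm above the rim. Only the tongs may touch the food, and everything else stays where it stands.

Things in the scene. Friction and masses are not known exactly. Their poses are not given: they have to be found in the camera images.
- tongs: stainless kitchen tongs lying flat, 280 mm long (x -128 to +152), 30 mm high, 110 g. Origin at underside height, midway between the two black handle pads, near the centre of mass; x to the jaws, y across, z up. Pads: x -35 to +35, z 3 to 27 mm, 58 mm over their outer faces when open. Grip them from above, fingers closing along y. Arms hinge in the head at x -100, mirror-like, sprung open.
- tongs_mouth (a point): midpoint between the jaws, 120 mm ahead of the tongs' origin, 15 mm above their underside; axes as the tongs'. Jaws: upright plates x 94 to 152, z 0 to 30 mm, ends bent inwards; open 98 mm over their outsides. Free gap 87 mm when open, about 74 with the pads pressed to 52 mm, 50 with the pads at 41 (2.2 mm per mm).
- tongs_arm_l (a joint): closing angle of the left arm: 0 = open, 0.09 rad = pads parallel, 40 mm over them, and jaws 49 mm apart; at most 0.16. The right arm always has the same value. The spring opens it: pressing the pads to 52 mm takes about 4 N, to 40 mm about 7 N on each side.
- board: fixed dark wooden board 170 mm (its x) by 200 mm (its y), 10 mm thick, on the counter; origin at the centre of its underside. One tomato and one garlic bulb stand on it, side by side along its y, about 116 mm apart and about 20 mm to the +x side of its middle; either may be on the left.
- pan: fixed round carbon steel paella pan, 240 mm across the rim, 42 mm high, floor 5 mm above the counter, two red loop handles at +y and -y (up to 142 mm from the centre, 48 mm high); origin at the centre of its underside
- dish: fixed small terracotta dish, 112 mm across, 30 mm high, floor 5 mm above the counter; origin at the centre of its underside
- tomato_1: red tomato with a small green calyx, 50 mm across at 14 to 24 mm above its underside, body 40 mm high, about 70 g, standing upright; origin at the centre of its underside, z up. Starts on the wooden board; to be picked up only if the pan holds the garlic bulb.
- garlic_1: white garlic bulb with fine purple lines and a thin neck on top, 48 mm across at 11 to 20 mm above its underside, 52 mm high, about 50 g, standing upright; origin at the centre of its underside, z up. Starts on the wooden board; to be picked up only if the pan holds the tomato.
- tomato_2: red tomato with a small green calyx, 50 mm across at 14 to 24 mm above its underside, body 40 mm high, about 70 g, standing upright; origin at the centre of its underside, z up. One of garlic_2 and tomato_2 starts in the paella pan, the other in the little terracotta dish; it is to stay there.
- garlic_2: white garlic bulb with fine purple lines and a thin neck on top, 48 mm across at 11 to 20 mm above its underside, 52 mm high, about 50 g, standing upright; origin at the centre of its underside, z up. One of garlic_2 and tomato_2 starts in the paella pan, the other in the little terracotta dish; it is to stay there.
- pepper_mill: black plastic pepper mill, 56 mm across, 170 mm high, standing; origin at the centre of its underside; leave alone
- garlic_keeper: closed white and blue ceramic garlic keeper, 110 mm across, 124 mm high; origin at the centre of its underside; leave alone
- spatula: beech spatula 280 mm long lying on the counter; leave alone
Things that resemble listed ones, but are neither listed nor needed, are in the scene too. Leave any blue or yellow look-alike of the tomato_2 alone. Leave any yellow look-alike of the tomato_1 alone.

How it is judged:
By the outcome, as a careful person would: the job done as asked, in the order asked, and still so for the second after the job is handed in, while the arm keeps its last pose, push and grip.
It also fails if it takes over 46 s, if anything falls off the work surface, if the arm or the gripper's body presses on something with over 40 N, if the wrist force passes 120 N, or if a joint passes its speed limit or range.

### The arm

A 6-joint arm with a two-finger parallel gripper is mounted at the origin on the work surface. World frame = base frame: x ahead of the robot, y to its left, z up, the work surface at z = 0. Lengths are in m, angles in rad, forces in N, time in s.
With the tool pointing down it reaches from about 0.35 to 0.975 m from the base axis. Payload 4.9 kg.
Tool frame: the origin (TCP) lies on the mounting face of the last link; the fingertips stand 173 mm ahead of it and the grasp point (between the pads) lies ctrl.pinch_z ahead of it (ctrl.pinch_z is the distance from the TCP to the grasp point, in m); z points along the fingers, y is the line along which they close (so a half turn about z gives the same grasp; the last joint's range is limited). The gripper opens to 85 mm and grips with 20 to 120 N. Pads are 22 mm wide; open, the fingers measure 114 mm over their backs; the gripper's body (76 mm by 85 mm) begins 54 mm behind the grasp point. The pads swing forward as they close: fully open they stand 13 mm farther back than shut.
Start: joints at [1.068, 0.053, 1.613, -0, 1.476, -0.119], TCP at [0.234, 0.58, 0.405] pointing down, gripper open.
Joint ranges: [-3.01, 3.01], [-1.01, 2.22], [0.06, 2.58], [-1.02, 4.17], [0.09, 2.62], [-3.14, 3.14]. Speed limits (rad/s): [2.57, 2.57, 3.14, 3.14, 3.14, 3.14].

### API

Orientations are given as a rotation vector (axis times angle).
In Python, from station import telemetry, eyes, ctrl gives the robot as it stands.
- The arm moves only by the tool apply_moves, never from a script. Its argument "plan" is a list of rows, each a list of 5 numbers: the finger opening in m, from 0 to 0.0854, then the shift along the tool's x, y, z in m, then the turn about the tool's z in rad. In form: [[jaw, x, y, z, roll], ...]. A call has 1 to 12 rows; each row is the pose to reach, as a shift and turn from the pose commanded when the call began, along the tool's axes at that moment; what a row does not reach only later rows make up. A row lasts 1/12 s, in which the tool goes at most 41.7 mm and 7.16 degrees, less where a joint would pass 70% of its speed; a pose out of reach is approached as far as the arm can. A call with a gripper value outside its range is refused whole. The fingers move at their own pace and stop on an object; "newtons" is the grip in N (left out, the last holds). Time passes only in rows, so rows that repeat a pose let the fingers close. It gives the time, the measured TCP pose, the force, the opening and the grip force at its end, in the units of the state.
- telemetry.get_obs(): the state, without advancing time (a new reading comes with each control period).
- eyes.get_image(name): name is "scene" or "top" or "wrist"; returns a dict with "img" (420x560x3 uint8, blue, green, red), "range_z" (420x560 float32, m along the optical axis (not along the pixel's ray), 0 where there is no reading), "K" (3x3 intrinsics, pixels), "pose" (4x4, takes a point from camera to world coordinates); the wrist camera has in their place "hand_eye" (4x4, takes a point from camera to tool coordinates, whose origin is the TCP and whose axes are the flange's). Camera axes: x right, y down, z forward; pixel columns grow to the right and rows downward; lengths in m; the calibration is good to about 2 mm. A picture is of the moment at which its call begins: read the wrist's pose just before it.
- ctrl.finish_job(): hands the job in; it is judged then, once.
Trained networks look in a picture, given as the dict that the camera call returned (one of the last four; its "shot" number tells which), for a name from the list of things; names that differ only in an ending like _2 or _b are one class to them, and where a whole thing is asked for, a point or a joint stands for the part that bears it (a point fixed in the world has none). Each returns a list of dicts, best first, with "confidence" (0 to 1); they miss things now and then, are a little off and sometimes report something else, mostly with a low value. They report only what shows in the picture. A call takes as long as a camera call. They do not tell look-alikes from the thing itself.
- eyes.search_frame(thing, picture): "box" ([left, top, right, bottom] in pixels, round what is visible of it).
- eyes.outline_of(thing, picture): "region" (420x560 bool, what is visible of it) and "box" ([left, top, right, bottom] in pixels, round what is visible of it).
- eyes.tip_of(thing, picture): "point" ([column, row] in pixels: a listed point, or the origin of a listed thing).
The state is a dict: "t": time; "q": joint angles; "dq": joint speeds; "effort": joint torques, N m; "tool_pos": TCP position; "tool_rot": TCP orientation; "contact_force": force on the tool from outside, world axes, zero at the start; "wrist_torque": the same for the moment, N m; "opening": finger opening in m; "grip_force": force on a finger pad.
Only numpy, scipy, OpenCV 4.12 (cv2) and the standard library are available. Lean on these libraries where they do the work, as an engineer would, in place of code of your own. Each camera call takes 0.05 s, during which the arm holds its last target. There are 200 camera calls.

## Working session

There is one attempt and no reset: what is moved stays moved. The work goes in short steps, Python scripts to look and compute and a tool call to move; the robot and the scene stay as the last step left them, time stands still between calls to the robot, and variables do not carry over. Pictures are saved under pics/ and viewed, at most 10 in all, crops included, and the job is handed in when it is done.

Besides the shell and the picture viewer there is one more tool, called after ">>>" by a JSON object that holds its "api" and its "payload". apply_moves: Moves the arm, as the interface text tells. Its arguments: {"type":"object","properties":{"plan":{"type":"array","items":{"type":"array","items":{"type":"number"}}},"newtons":{"type":"number"}},"required":["plan"]}

```bash
ls; mkdir -p pics; cat > h.py <<'E'
import numpy as np, cv2
from station import telemetry, eyes, ctrl
def world(p, px, z=None, T=None):
    T = p["pose"] if T is None else T
    K=p["K"]; u,v=px
    r=np.array([(u-K[0,2])/K[0,0],(v-K[1,2])/K[1,1],1.])
    if z is None:
        d=p["range_z"][int(round(v)),int(round(u))]; return (T@np.r_[r*d,1])[:3]
    d=T[:3,:3]@r; o=T[:3,3]; return o+d*(z-o[2])/d[2]
def cloud(p, region, T=None):
    T = p["pose"] if T is None else T
    v,u=np.nonzero(region&(p["range_z"]>0)); d=p["range_z"][v,u]; K=p["K"]
    P=np.c_[(u-K[0,2])/K[0,0]*d,(v-K[1,2])/K[1,1]*d,d]
    return P@T[:3,:3].T+T[:3,3]
E
python3 - <<'E'
from h import *
s=telemetry.get_obs(); print(s["t"],s["tool_pos"],s["tool_rot"],ctrl.pinch_z,s["opening"])
for n in("top","scene"):
    p=eyes.get_image(n); cv2.imwrite(f"pics/{n}0.png",p["img"])
    for t in("tongs","tongs_mouth","board","pan","dish","tomato_1","garlic_1","pepper_mill","garlic_keeper"):
        if t!="tongs_mouth":
            for o in eyes.outline_of(t,p)[:5]:
                c=cloud(p,o["region"]); print(n,t,round(o["confidence"],2),np.round(o["box"]),np.round(np.median(c,0),3),np.round(np.percentile(c,[1,99],axis=0),3).tolist() if len(c) else 0)
        if t in("tongs","tongs_mouth"):
            for o in eyes.tip_of(t,p)[:2]: print(n,"tip",t,round(o["confidence"],2),o["point"],world(p,o["point"],.015).round(3))
E
```

```text
pics
0.0 [0.23389388 0.57929454 0.40345858] [-5.99062423e-01 -3.08329232e+00  3.07077959e-03] 0.1547 0.08524954507861589
top tongs 0.66 [255. 212. 297. 326.] [ 0.417 -0.007  0.028] [[0.309, -0.086, -0.001], [0.586, 0.013, 0.035]]
top tip tongs 0.66 [271.5, 272.8] [ 0.435 -0.026  0.015]
top board 0.81 [324. 170. 406. 246.] [ 0.576 -0.257  0.011] [[0.5, -0.358, 0.002], [0.67, -0.158, 0.031]]
top pan 0.75 [ 81. 173. 202. 271.] [0.567 0.299 0.008] [[0.455, 0.157, 0.0], [0.677, 0.414, 0.049]]
top dish 0.75 [244. 118. 287. 168.] [ 0.76  -0.021  0.01 ] [[0.704, -0.071, 0.001], [0.807, 0.031, 0.035]]
top tomato_1 0.89 [378. 185. 398. 205.] [ 0.614 -0.313  0.047] [[0.592, -0.338, 0.01], [0.641, -0.292, 0.057]]
top tomato_1 0.88 [382. 137. 402. 159.] [ 0.732 -0.329  0.037] [[0.711, -0.354, 0.014], [0.757, -0.308, 0.047]]
top tomato_1 0.77 [229. 242. 243. 261.] [0.491 0.064 0.039] [[0.469, 0.043, 0.025], [0.512, 0.087, 0.048]]
top tomato_1 0.65 [451. 171. 484. 283.] [ 0.598 -0.519  0.006] [[0.395, -0.544, -0.002], [0.667, -0.478, 0.024]]
top tomato_1 0.63 [244. 119. 288. 166.] [ 0.758 -0.021  0
[... 1816 characters left out ...]
.515, 0.088, 0.045]]
scene tomato_1 0.86 [144. 204. 165. 225.] [ 0.741 -0.323  0.034] [[0.716, -0.353, 0.009], [0.759, -0.31, 0.046]]
scene tomato_1 0.64 [179. 174. 206. 191.] [ 0.625 -0.308  0.044] [[0.601, -0.333, 0.023], [0.641, -0.294, 0.055]]
scene garlic_1 0.77 [250. 270. 279. 296.] [ 0.765 -0.012  0.035] [[0.739, -0.04, 0.006], [0.78, 0.005, 0.058]]
scene garlic_1 0.53 [229. 186. 252. 205.] [ 0.606 -0.192  0.038] [[0.574, -0.218, 0.01], [0.623, -0.177, 0.063]]
scene pepper_mill 0.7 [168. 190. 205. 266.] [ 0.779 -0.178  0.108] [[0.724, -0.213, 0.002], [0.795, -0.165, 0.17]]
scene garlic_keeper 0.63 [314. 292. 386. 375.] [0.797 0.173 0.096] [[0.685, 0.118, 0.001], [0.831, 0.222, 0.123]]
```

```bash
python3 - <<'E'
import cv2
a=cv2.imread("pics/top0.png");b=cv2.imread("pics/scene0.png")
cv2.imwrite("pics/topc.png",cv2.resize(a[95:335,70:490],(800,457),interpolation=cv2.INTER_CUBIC))
cv2.imwrite("pics/scenec.png",cv2.resize(b[110:390,100:560],(800,487),interpolation=cv2.INTER_CUBIC))
E
```

```text
(no output)
```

View pics/topc.png

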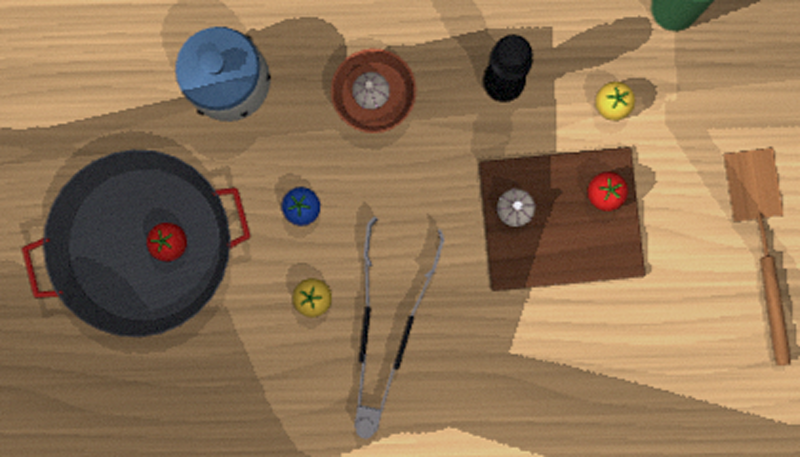

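View pics/scenec.png

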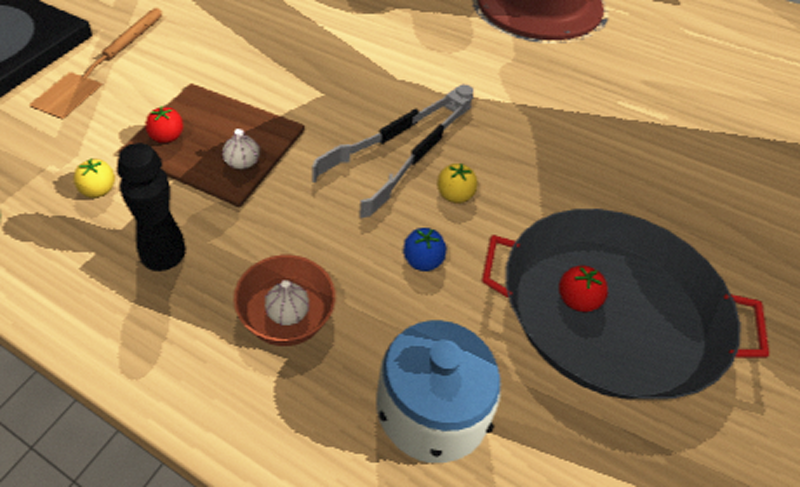

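The top crop shows a red tomato in the pan at (167,242), so garlic is missing. Garlic candidates are the one on the board at (516,207) and the one in the dish at (372,90), which must stay. The board one fits the description, and I'll check it in a close crop while measuring the tongs.

```bash
cat >> h.py <<'E'
def tongs_fit(p,T=None,C=None):
    """pads by dark colour near C=(x,y); returns pad centres, midpoint"""
    c=cloud(p,p["range_z"]>0,T); px=p["img"][p["range_z"]>0].max(1)
    m=(px<45)&(abs(c[:,0]-C[0])<.07)&(abs(c[:,1]-C[1])<.07)&(c[:,2]>.012)&(c[:,2]<.045)
    q=c[m]; l,cen=cv2.kmeans(q[:,:2].astype(np.float32),2,None,(3,50,1e-5),5,0)[1:]
    l=l.ravel(); out=[]
    for i in(0,1):
        g=q[l==i]; r=cv2.minAreaRect((g[:,:2]*1e4).astype(np.float32)); w=np.linalg.svd(g[:,:2]-g[:,:2].mean(0),full_matrices=False)[2][0]; w*=np.sign(w[0])
        out.append((len(g),g.mean(0).round(4),np.round(np.array(r[0])/1e4,4),np.round(np.array(r[1])/1e4,3),round(np.arctan2(w[1],w[0]),3)))
    mid=(out[0][2]+out[1][2])/2; print(*out,"mid",mid,"head",(out[0][4]+out[1][4])/2,sep="\n")
E
python3 - <<'E'
from h import *
for n in("top","scene"):
    p=eyes.get_image(n); tongs_fit(p,C=(.44,-.025))
    c=cloud(p,p["range_z"]>0)
    for nm,(x,y) in dict(g=(.598,-.197)).items():
        m=(abs(c[:,0]-x)<.04)&(abs(c[:,1]-y)<.04)&(c[:,2]>.02); q=c[m]; print(nm,q[:,:2].min(0),q[:,:2].max(0), (q[q[:,2]>.055]).mean(0), len(q))
        gg=[o for o in eyes.tip_of("garlic_1",p)]; print([(np.round(o["point"]),world(p,o["point"],.010).round(3)) for o in gg])
    m=(c[:,0]>.42)&(c[:,0]<.72)&(c[:,1]>.15)&(c[:,1]<.45)&(c[:,2]>.038)&(c[:,2]<.046); (x,y),r=cv2.minEnclosingCircle((c[m][:,:2]*1e3).astype(np.float32)); print("pan",x,y,r)
    if n=="scene": cv2.imwrite("pics/close.png",cv2.resize(p["img"][150:240,160:320],(800,450),interpolation=cv2.INTER_CUBIC))
E
```

```text
(65, array([ 0.443 , -0.002 ,  0.0275]), array([ 0.4428, -0.002 ]), array([0.005, 0.068]), np.float64(-0.139))
(60, array([ 0.4303, -0.0513,  0.0284]), array([ 0.4312, -0.0514]), array([0.005, 0.067]), np.float64(-0.322))
mid
[ 0.437  -0.0267]
head
-0.2305
g [ 0.57574471 -0.22001624] [ 0.62417636 -0.16734176] [ 0.59844781 -0.19695582  0.06241081] 305
[(array([265., 144.]), array([ 0.756, -0.017,  0.01 ])), (array([342., 204.]), array([ 0.599, -0.204,  0.01 ]))]
pan 563.2002563476562 284.71563720703125 142.7600555419922
(111, array([ 0.4442, -0.0009,  0.0226]), array([ 0.4428, -0.0017]), array([0.006, 0.069]), np.float64(-0.136))
(121, array([ 0.4338, -0.0513,  0.0223]), array([ 0.431 , -0.0512]), array([0.007, 0.069]), np.float64(-0.315))
mid
[ 0.4369  -0.02645]
head
-0.2255
g [ 0.57661999 -0.22411682] [ 0.62316678 -0.17639916] [ 0.59987293 -0.19920988  0.06038239] 334
[(array([244., 203.]), array([ 0.593, -0.189,  0.01 ])), (array([265., 288.]), array([ 0.758, -0.017,  0.01 ])), (array([195., 190.]), array([ 0.623, -0.314,  0.01 ]))]
pan 584.6168823242188 287.3073425292969 140.91932678222656
```

View pics/close.png

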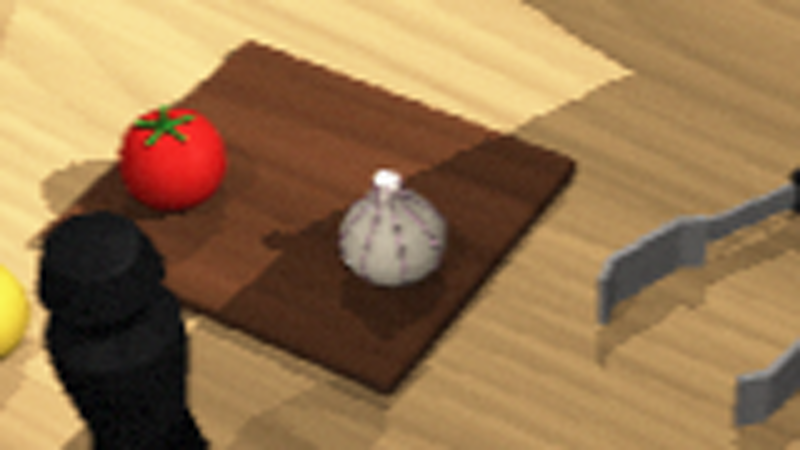

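```bash
cat >> h.py <<'E'
from scipy.spatial.transform import Rotation as Ro
def go(xyz, head):
    """shift/roll in tool axes to bring grasp point to xyz, tool y along +-tongs y"""
    s=telemetry.get_obs(); R=Ro.from_rotvec(s["tool_rot"]).as_matrix(); tz=R[:,2]
    g=np.array(s["tool_pos"])+np.array([0,0,-ctrl.pinch_z]); d=R.T@(np.array(xyz)-g)
    a=np.arctan2(R[1,1],R[0,1]); want=head+np.pi/2
    r=(-(want-a)+np.pi/2)%np.pi-np.pi/2
    print("t",round(s["t"],2),"shift",d.round(4),"roll",round(r,3),"tilt",tz.round(4),"g",g.round(4),"q6",round(s["q"][5],3), "F",np.round(s["contact_force"],1),"open",round(s["opening"],4),s["grip_force"])
E
python3 - <<'E'
from h import *
go((.437,-.0266,.10),-.23); print(eyes.get_image("wrist")["hand_eye"].round(3))
E
```

```text
t 1.3 shift [-0.4152 -0.486   0.15  ] roll -0.154 tilt [-0.  0. -1.] g [0.234  0.5795 0.25  ] q6 -0.119 F [ 0.8 -0.  -0.6] open 0.0855 0.0
[[-0.    -0.944 -0.329  0.086]
 [ 1.    -0.     0.     0.   ]
 [-0.    -0.329  0.944  0.031]
 [ 0.     0.     0.     1.   ]]
```

>>> {"api": "apply_moves", "payload": {"plan": [[0.0854,-0.026,-0.03,0,-0.03],[0.0854,-0.052,-0.061,0,-0.06],[0.0854,-0.078,-0.092,0,-0.09],[0.0854,-0.104,-0.122,0,-0.12],[0.0854,-0.13,-0.152,0,-0.154],[0.0854,-0.156,-0.183,0,-0.154],[0.0854,-0.182,-0.213,0,-0.154],[0.0854,-0.208,-0.244,0,-0.154],[0.0854,-0.234,-0.274,0,-0.154],[0.0854,-0.26,-0.305,0,-0.154],[0.0854,-0.286,-0.335,0,-0.154],[0.0854,-0.312,-0.366,0,-0.154]]}}

```text
t: 2.35
tool_pos: [0.3862, 0.1215, 0.4051]
tool_rot: [0.359, 3.119, 0.001]
contact_force: [0.6, -0.2, 0.5]
opening: 0.0855
grip_force: 0.0
```

```bash
python3 -c "
from h import *
go((.437,-.0266,.10),-.23)"
```

```text
t 2.35 shift [-0.0829 -0.1328  0.1505] roll 0.001 tilt [ 1.6e-03  3.0e-04 -1.0e+00] g [0.3862 0.1215 0.2504] q6 -1.221 F [ 0.6 -0.2  0.5] open 0.0855 0.0
```

>>> {"api": "apply_moves", "payload": {"plan": [[0.0854,-0.016,-0.027,0.02,0],[0.0854,-0.033,-0.053,0.04,0],[0.0854,-0.05,-0.08,0.06,0],[0.0854,-0.066,-0.106,0.09,0],[0.0854,-0.083,-0.133,0.1,0],[0.0854,-0.083,-0.133,0.1,0],[0.0854,-0.083,-0.133,0.1,0]]}}

```text
t: 2.93
tool_pos: [0.4367, -0.0263, 0.3039]
tool_rot: [-0.365, -3.118, -0.001]
contact_force: [-0.2, -0.1, 0.7]
opening: 0.0854
grip_force: 0.0
```

```bash
python3 -c "
from h import *
s=telemetry.get_obs(); p=eyes.get_image('wrist')
B=np.eye(4);B[:3,:3]=Ro.from_rotvec(s['tool_rot']).as_matrix();B[:3,3]=s['tool_pos']
cv2.imwrite('pics/w1.png',p['img'])
tongs_fit(p,B@p['hand_eye'],C=(.44,-.025))
go((.437,-.0266,.021),-.23)"
```

```text
(75, array([ 0.4013, -0.0414,  0.0261]), array([ 0.4286, -0.0498]), array([0.005, 0.068]), np.float64(-0.324))
(301, array([0.4218, 0.0011, 0.027 ]), array([0.4232, 0.0008]), array([0.006, 0.035]), np.float64(-0.159))
mid
[ 0.4259 -0.0245]
head
-0.2415
t 2.98 shift [-0.0005 -0.0012  0.1291] roll -0.001 tilt [-4.e-04  6.e-04 -1.e+00] g [ 0.4368 -0.0254  0.1501] q6 -1.568 F [ 0.4 -0.2 -0. ] open 0.0856 0.0
```

View pics/w1.png

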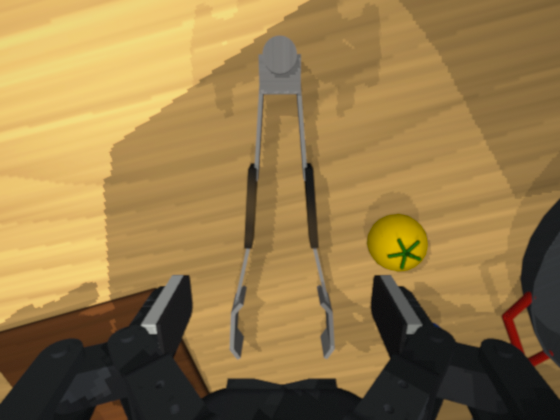

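>>> {"api": "apply_moves", "payload": {"plan": [[0.0854,0,-0.001,0.03,0],[0.0854,0,-0.001,0.06,0],[0.0854,0,-0.001,0.09,0],[0.0854,0,-0.001,0.11,0],[0.0854,0,-0.001,0.122,0],[0.0854,0,-0.001,0.129,0],[0.0854,0,-0.001,0.129,0],[0.0854,0,-0.001,0.129,0]], "newtons": 20}}

```text
t: 3.65
tool_pos: [0.4371, -0.0255, 0.1768]
tool_rot: [0.358, 3.12, -0.0]
contact_force: [0.7, -0.3, 0.3]
opening: 0.0852
grip_force: 0.0
```

>>> {"api": "apply_moves", "payload": {"plan": [[0.07,0,0,0,0],[0.062,0,0,0,0],[0.058,0,0,0,0],[0.055,0,0,0,0],[0.053,0,0,0,0],[0.052,0,0,0,0],[0.052,0,0,0,0],[0.052,0,0,0,0],[0.052,0,0,0,0]], "newtons": 20}}

```text
t: 4.4
tool_pos: [0.4379, -0.0263, 0.1782]
tool_rot: [0.36, 3.118, -0.0]
contact_force: [-2.9, 0.3, 10.4]
opening: 0.052
grip_force: 7.6
```

```bash
python3 -c "
from h import *
go((.437,-.0266,.021),-.23)"
```

```text
t 4.4 shift [ 0.0008 -0.0004  0.0025] roll -0.0 tilt [ 3.1e-03 -5.0e-04 -1.0e+00] g [ 0.4379 -0.0263  0.0235] q6 -1.571 F [-2.9  0.3 10.4] open 0.052 7.575426009425428
```

>>> {"api": "apply_moves", "payload": {"plan": [[0.052,0,0,-0.003,0],[0.052,0,0,-0.012,0],[0.052,0,0,-0.025,0],[0.052,0,0,-0.045,0],[0.052,0,0,-0.065,0],[0.052,0,0,-0.08,0],[0.052,0,0,-0.09,0],[0.052,0,0,-0.09,0],[0.052,0,0,-0.09,0]]}}

```text
t: 5.15
tool_pos: [0.4365, -0.0261, 0.2661]
tool_rot: [0.36, 3.12, -0.0]
contact_force: [-0.7, 0.3, -0.1]
opening: 0.052
grip_force: 3.8
```

```bash
python3 -c "
from h import *
go((.437,-.0266,.021),-.23)
s=telemetry.get_obs(); p=eyes.get_image('wrist')
B=np.eye(4);B[:3,:3]=Ro.from_rotvec(s['tool_rot']).as_matrix();B[:3,3]=s['tool_pos']
c=cloud(p,p['range_z']>0,B@p['hand_eye']); L=(c-B[:3,3])@B[:3,:3]; L[:,2]-=ctrl.pinch_z
m=(c[:,2]>.06)&(abs(L[:,1])<.06)&(abs(L[:,0])>.03)&(L[:,2]>-.03)
# profile along tool x (tongs x = -tool x?)
for a in np.arange(-.16,.16,.02):
    q=L[m&(L[:,0]>=a)&(L[:,0]<a+.02)]
    if len(q)>3: print(round(a,2),len(q),np.percentile(q[:,1],[2,50,98]).round(3),np.percentile(q[:,2],[2,10,50,98]).round(3))
cv2.imwrite('pics/w2.png',p['img'])
t=eyes.get_image('scene');cv2.imwrite('pics/s2.png',cv2.resize(t['img'][120:300,200:480],(800,514)))
"
```

```text
t 5.15 shift [-0.0005 -0.0004  0.0904] roll 0.0 tilt [ 1.e-03 -3.e-04 -1.e+00] g [ 0.4365 -0.0261  0.1114] q6 -1.571 F [-0.7  0.3 -0.1] open 0.052 3.7831742940761615
-0.06 192 [-0.028  0.025  0.03 ] [0.    0.001 0.001 0.003]
-0.04 164 [-0.026 -0.02   0.028] [-0.004 -0.004  0.001  0.017]
0.02 1257 [-0.023  0.016  0.024] [-0.004 -0.004 -0.002  0.016]
0.04 949 [-0.017  0.014  0.018] [0.    0.001 0.002 0.014]
0.06 1119 [-0.016  0.013  0.017] [0.    0.001 0.002 0.014]
0.08 2873 [-0.015 -0.     0.015] [-0.004 -0.003 -0.002  0.016]
0.1 5093 [-0.015  0.     0.014] [-0.008 -0.007 -0.003 -0.001]
```

View pics/w2.png

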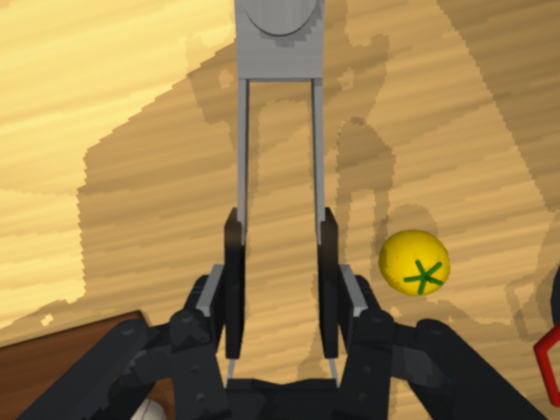

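View pics/s2.png

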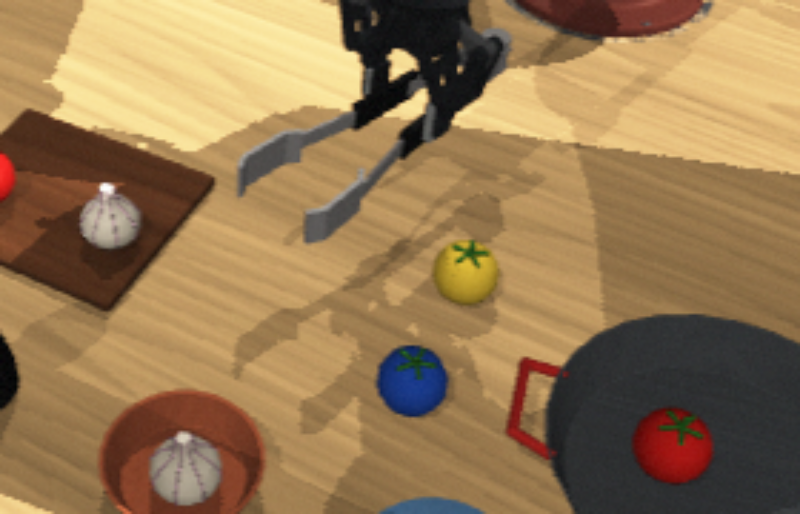

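```bash
python3 -c "
from h import *
go((.4822,-.1706,.1114),-.23)"
```

```text
t 5.25 shift [-0.0779 -0.1303 -0.0018] roll 0.0 tilt [-2.1e-03  5.0e-04 -1.0e+00] g [ 0.436  -0.0259  0.1098] q6 -1.571 F [-0.2 -0.2 -1.1] open 0.0521 3.7840539119497407
```

>>> {"api": "apply_moves", "payload": {"plan": [[0.052,-0.008,-0.013,0,0],[0.052,-0.02,-0.033,0,0],[0.052,-0.035,-0.058,0,0],[0.052,-0.05,-0.083,0,0],[0.052,-0.062,-0.104,0,0],[0.052,-0.072,-0.12,0,0],[0.052,-0.078,-0.13,0,0],[0.052,-0.078,-0.13,0,0],[0.052,-0.078,-0.13,0,0]]}}

```text
t: 6.0
tool_pos: [0.4826, -0.1702, 0.2646]
tool_rot: [-0.361, -3.119, -0.002]
contact_force: [1.5, 0.2, -0.4]
opening: 0.0524
grip_force: 3.8
```

```bash
python3 -c "
from h import *
go((.4822,-.1706,.038),-.23)
h=-.23; R=np.array([[np.cos(h),np.sin(h)],[-np.sin(h),np.cos(h)]])
for n in ('top','scene'):
    p=eyes.get_image(n); c=cloud(p,p['range_z']>0); L=(c[:,:2]-[.4822,-.1706])@R.T
    m=(L[:,0]>.06)&(L[:,0]<.18)&(abs(L[:,1])<.065)&(c[:,2]>.082)&(c[:,2]<.13)
    for s in (-1,1):
        q=L[m&(L[:,1]*s>0)]; z=c[m&(L[:,1]*s>0),2]; f=q[:,0]>.09
        print(n,s,len(q),'xmax',q[:,0].max().round(4),'y jaw',np.percentile(q[f,1],[5,50,95]).round(4),'z',np.percentile(z[f],[2,98]).round(4))
    g=(abs(L[:,0]-.12)<.04)&(abs(L[:,1])<.035)&(c[:,2]>.02)&(c[:,2]<.07); q=L[g]; print('garlic L',np.percentile(q,[2,98],axis=0).round(4), L[g&(c[:,2]>.054)].mean(0).round(4))
    print([(o['point'],world(p,o['point'],.103).round(3)) for o in eyes.tip_of('tongs_mouth',p)[:1]])
    if n=='top': cv2.imwrite('pics/t3.png',cv2.resize(p['img'][160:300,260:420],(800,700))[:600])
"
```

```text
t 6.0 shift [ 0.0001 -0.0005  0.0719] roll -0.001 tilt [-0.002   0.0015 -1.    ] g [ 0.4826 -0.1702  0.1099] q6 -1.825 F [ 1.5  0.2 -0.4] open 0.0524 3.783670583507046
top -1 108 xmax 0.1473 y jaw [-0.0379 -0.0347 -0.0301] z [0.091  0.1205]
top 1 78 xmax 0.1482 y jaw [0.0361 0.0407 0.0435] z [0.0898 0.123 ]
garlic L [[ 0.0978 -0.0208]
 [ 0.1408  0.0214]] [0.1189 0.0005]
[([339.0, 202.3], array([ 0.595, -0.189,  0.103]))]
scene -1 358 xmax 0.1502 y jaw [-0.0382 -0.0357 -0.03  ] z [0.0883 0.118 ]
scene 1 334 xmax 0.1496 y jaw [0.0361 0.0404 0.0428] z [0.0875 0.1182]
garlic L [[ 0.1033 -0.0175]
 [ 0.1434  0.0208]] [ 0.1254 -0.0033]
[([238.2, 171.8], array([ 0.595, -0.195,  0.103]))]
```

View pics/t3.png

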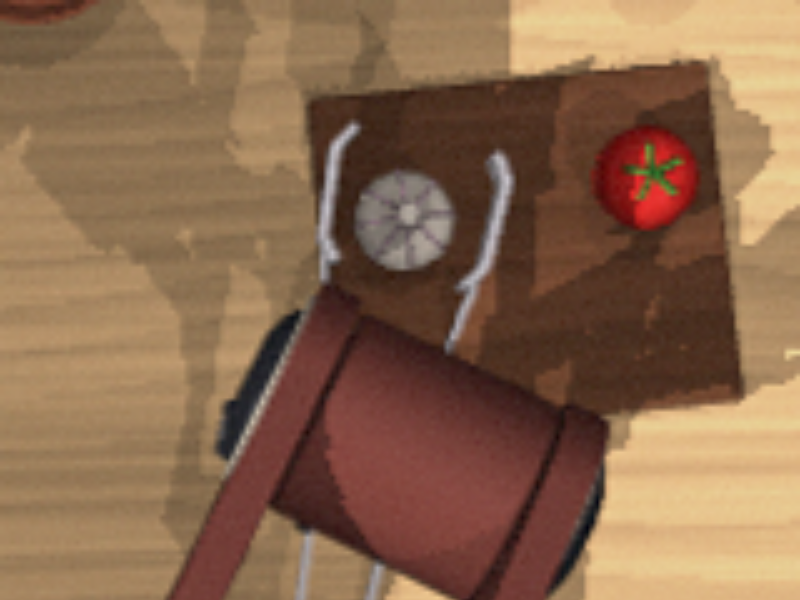

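>>> {"api": "apply_moves", "payload": {"plan": [[0.052,-0.001,-0.003,0.003,0],[0.052,-0.001,-0.003,0.012,0],[0.052,-0.001,-0.003,0.024,0],[0.052,-0.001,-0.003,0.036,0],[0.052,-0.001,-0.003,0.048,0],[0.052,-0.001,-0.003,0.058,0],[0.052,-0.001,-0.003,0.066,0],[0.052,-0.001,-0.003,0.072,0],[0.052,-0.001,-0.003,0.072,0],[0.052,-0.001,-0.003,0.072,0]]}}

```text
t: 7.03
tool_pos: [0.4832, -0.1736, 0.1934]
tool_rot: [-0.36, -3.12, -0.0]
contact_force: [0.7, -1.1, 0.1]
opening: 0.052
grip_force: 3.8
```

```bash
cat > chk.py <<'E'
from h import *
s=telemetry.get_obs(); g=np.array(s["tool_pos"]); print("t",s["t"],g.round(4),"F",np.round(s["contact_force"],1),"open",s["opening"],s["grip_force"])
h=-.23; R=np.array([[np.cos(h),np.sin(h)],[-np.sin(h),np.cos(h)]])
p=eyes.get_image('scene'); c=cloud(p,p['range_z']>0); L=(c[:,:2]-g[:2])@R.T; col=p["img"][p['range_z']>0].astype(int)
m=(L[:,0]>.09)&(L[:,0]<.17)&(abs(L[:,1])<.055)&(c[:,2]>g[2]-.185)
for a in np.arange(-.055,.055,.01):
    b=m&(L[:,1]>=a)&(L[:,1]<a+.01)
    if b.sum()>3: print(round(a,3),b.sum(),'x',np.percentile(L[b,0],[2,98]).round(3),'z',np.percentile(c[b,2],[2,98]).round(4))
uv=p["K"]@np.linalg.inv(p["pose"])[:3]@np.r_[g[0]+.117,g[1]-.027,g[2]-.155,1]; u,v=(uv[:2]/uv[2]).astype(int)
import sys
y0,x0=np.clip(v-45,0,300),np.clip(u-60,0,400)
cv2.imwrite(f'pics/{sys.argv[1]}.png',cv2.resize(p['img'][y0:y0+90,x0:x0+120],(800,600),interpolation=cv2.INTER_CUBIC))
E
python3 chk.py s4
```

```text
t 7.0333 [ 0.4832 -0.1736  0.1934] F [ 0.7 -1.1  0.1] open 0.05200894528935983 3.784226463030791
-0.055 33 x [0.142 0.169] z [0.0091 0.0128]
-0.045 224 x [0.096 0.166] z [0.0093 0.0468]
-0.035 97 x [0.091 0.167] z [0.0086 0.0454]
-0.025 51 x [0.125 0.168] z [0.0091 0.0403]
-0.015 72 x [0.123 0.168] z [0.0087 0.0465]
-0.005 133 x [0.102 0.166] z [0.0092 0.064 ]
0.005 170 x [0.1   0.168] z [0.0092 0.0588]
0.015 114 x [0.104 0.169] z [0.0089 0.0421]
0.025 54 x [0.091 0.169] z [0.0088 0.0471]
0.035 301 x [0.094 0.166] z [0.0093 0.0471]
0.045 43 x [0.13  0.168] z [0.0085 0.013 ]
```

View pics/s4.png

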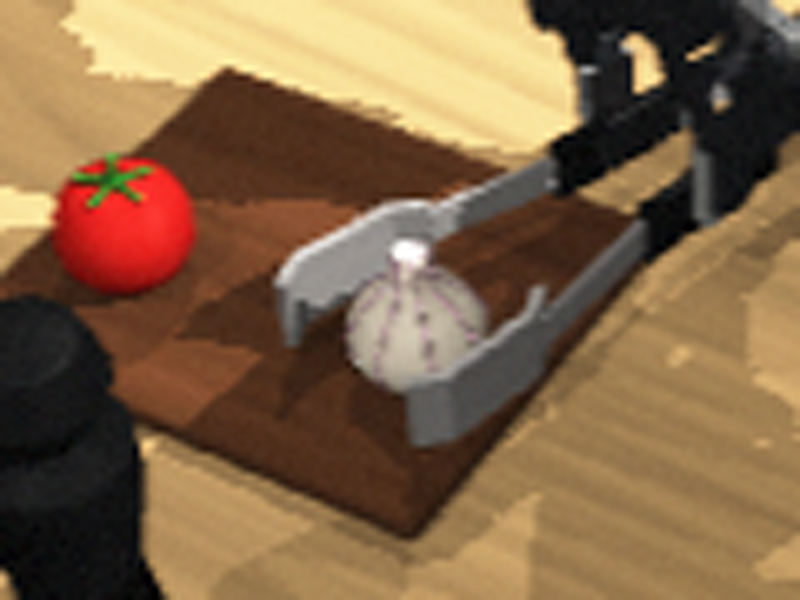

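>>> {"api": "apply_moves", "payload": {"plan": [[0.05,0,0,0,0],[0.048,0,0,0,0],[0.046,0,0,0,0],[0.044,0,0,0,0],[0.042,0,0,0,0],[0.041,0,0,0,0],[0.04,0,0,0,0],[0.039,0,0,0,0],[0.038,0,0,0,0],[0.036,0,0,0,0],[0.034,0,0,0,0],[0.034,0,0,0,0]], "newtons": 25}}

```text
t: 8.08
tool_pos: [0.4832, -0.1736, 0.1937]
tool_rot: [-0.36, -3.121, -0.0]
contact_force: [-0.8, -0.2, 0.3]
opening: 0.0387
grip_force: 25.2
```

>>> {"api": "apply_moves", "payload": {"plan": [[0.034,0,0,0,0],[0.034,0,0,0,0],[0.034,0,0,0,0],[0.034,0,0,0,0]]}}

```text
t: 8.42
tool_pos: [0.4832, -0.1735, 0.1937]
tool_rot: [-0.36, -3.121, -0.0]
contact_force: [0.4, 1.5, -1.1]
opening: 0.0386
grip_force: 25.2
```

Stopped at 38.6 mm, so the garlic is held. Lifting slowly.

>>> {"api": "apply_moves", "payload": {"plan": [[0.034,0,0,-0.002,0],[0.034,0,0,-0.006,0],[0.034,0,0,-0.012,0],[0.034,0,0,-0.022,0],[0.034,0,0,-0.036,0],[0.034,0,0,-0.052,0],[0.034,0,0,-0.07,0],[0.034,0,0,-0.09,0],[0.034,0,0,-0.11,0],[0.034,0,0,-0.125,0],[0.034,0,0,-0.135,0],[0.034,0,0,-0.14,0]]}}

```text
t: 9.42
tool_pos: [0.4835, -0.1737, 0.3364]
tool_rot: [0.36, 3.117, -0.002]
contact_force: [-0.1, -0.9, -1.7]
opening: 0.0388
grip_force: 25.3
```

```bash
python3 chk.py s5; python3 -c "
from h import *
p=eyes.get_image('top'); c=cloud(p,p['range_z']>0)
m=(abs(c[:,0]-.566)<.13)&(abs(c[:,1]-.286)<.17)&(c[:,2]>.034)&(c[:,2]<.046)
from scipy.optimize import least_squares
q=c[m][:,:2]; r=np.linalg.norm(q-[.566,.286],axis=1); q=q[(r>.105)&(r<.127)]
f=least_squares(lambda v:np.linalg.norm(q-v[:2],axis=1)-v[2],[.566,.286,.118],loss='soft_l1',f_scale=.003); print('pan',f.x.round(4),len(q))
o=f.x[:2]-.120*np.array([np.cos(-.23),np.sin(-.23)]); print(o); go((*o,.178),-.23)
"
```

```text
t 9.4167 [ 0.4835 -0.1737  0.3364] F [-0.1 -0.9 -1.7] open 0.03875511603865836 25.345693230628967
-0.035 56 x [0.097 0.141] z [0.161  0.1884]
-0.025 117 x [0.091 0.15 ] z [0.1588 0.1876]
-0.015 34 x [0.124 0.142] z [0.1658 0.1907]
-0.005 116 x [0.106 0.143] z [0.1649 0.2062]
0.005 107 x [0.101 0.138] z [0.1781 0.1994]
0.015 122 x [0.09  0.151] z [0.1589 0.1873]
0.025 242 x [0.096 0.143] z [0.1576 0.1876]
pan [0.5656 0.2842 0.1158] 917
[0.44878037 0.31155762]
t 9.52 shift [0.1442 0.4646 0.0017] roll 0.0 tilt [ 1.8e-03 -9.0e-04 -1.0e+00] g [ 0.4833 -0.1736  0.1802] q6 -1.831 F [-0.1 -0.2 -1.6] open 0.0386 25.351178348064423
```

View pics/s5.png

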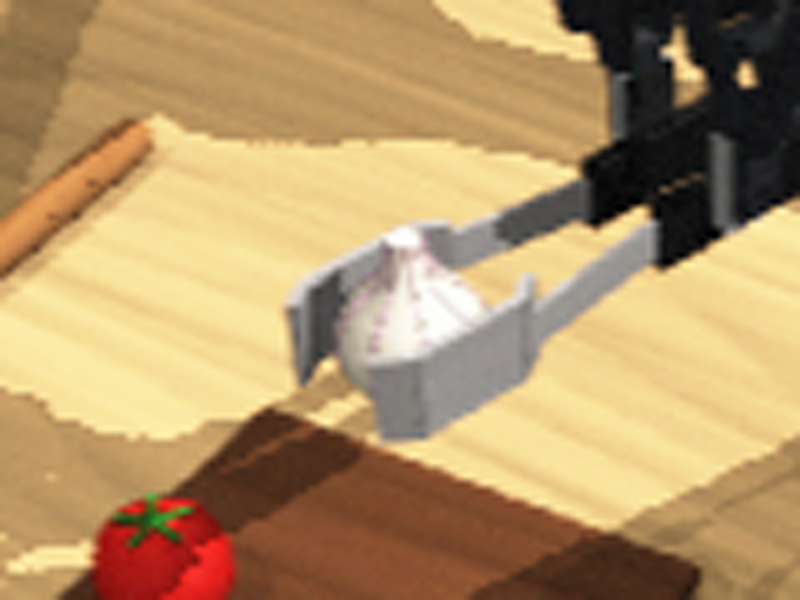

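The garlic hangs in the jaws at (410,310), clear of the board. Carrying it to the pan.

>>> {"api": "apply_moves", "payload": {"plan": [[0.034,0.001,0.004,0,0],[0.034,0.004,0.012,0,0],[0.034,0.008,0.025,0,0],[0.034,0.013,0.042,0,0],[0.034,0.019,0.061,0,0],[0.034,0.025,0.081,0,0],[0.034,0.031,0.101,0,0],[0.034,0.037,0.121,0,0],[0.034,0.044,0.141,0,0],[0.034,0.05,0.161,0,0],[0.034,0.056,0.181,0,0],[0.034,0.062,0.2,0,0]]}}

```text
t: 10.52
tool_pos: [0.4674, 0.0374, 0.3327]
tool_rot: [-0.359, -3.119, -0.001]
contact_force: [-0.1, 1.2, -1.1]
opening: 0.0388
grip_force: 25.4
```

>>> {"api": "apply_moves", "payload": {"plan": [[0.034,0.006,0.02,0,0],[0.034,0.012,0.04,0,0],[0.034,0.019,0.06,0,0],[0.034,0.025,0.08,0,0],[0.034,0.031,0.1,0,0],[0.034,0.037,0.12,0,0],[0.034,0.043,0.14,0,0],[0.034,0.05,0.16,0,0],[0.034,0.056,0.18,0,0],[0.034,0.062,0.2,0,0],[0.034,0.067,0.217,0,0],[0.034,0.071,0.23,0,0]]}}

```text
t: 11.52
tool_pos: [0.4502, 0.2774, 0.3327]
tool_rot: [-0.357, -3.119, 0.001]
contact_force: [-0.6, -0.6, -1.6]
opening: 0.0383
grip_force: 25.4
```

```bash
python3 -c "
from h import *
go((.4488,.3116,.178),-.23)"
```

```text
t 11.52 shift [0.0091 0.033  0.    ] roll 0.002 tilt [-1.9e-03 -1.0e-04 -1.0e+00] g [0.4502 0.2774 0.178 ] q6 -0.932 F [-0.6 -0.6 -1.6] open 0.0383 25.380981266498566
```

>>> {"api": "apply_moves", "payload": {"plan": [[0.034,0.004,0.012,0,0],[0.034,0.006,0.022,0,0],[0.034,0.008,0.029,0,0],[0.034,0.009,0.033,0,0],[0.034,0.009,0.033,0,0],[0.034,0.009,0.033,0,0],[0.034,0.009,0.033,0,0],[0.034,0.009,0.033,0,0]]}}

```text
t: 12.18
tool_pos: [0.4505, 0.3091, 0.3337]
tool_rot: [0.361, 3.121, -0.0]
contact_force: [-0.6, 0.1, -2.0]
opening: 0.0386
grip_force: 25.4
```

```bash
python3 chk.py s6
```

```text
t 12.1833 [0.4505 0.3091 0.3337] F [-0.6  0.1 -2. ] open 0.03856277223135701 25.385762751102448
-0.035 76 x [0.095 0.144] z [0.1563 0.1851]
-0.025 228 x [0.091 0.151] z [0.1559 0.1847]
-0.015 158 x [0.116 0.142] z [0.1573 0.1986]
-0.005 236 x [0.116 0.143] z [0.1583 0.2035]
0.005 193 x [0.107 0.141] z [0.1576 0.1927]
0.015 230 x [0.091 0.15 ] z [0.1557 0.1848]
0.025 92 x [0.097 0.143] z [0.1556 0.1849]
```

View pics/s6.png

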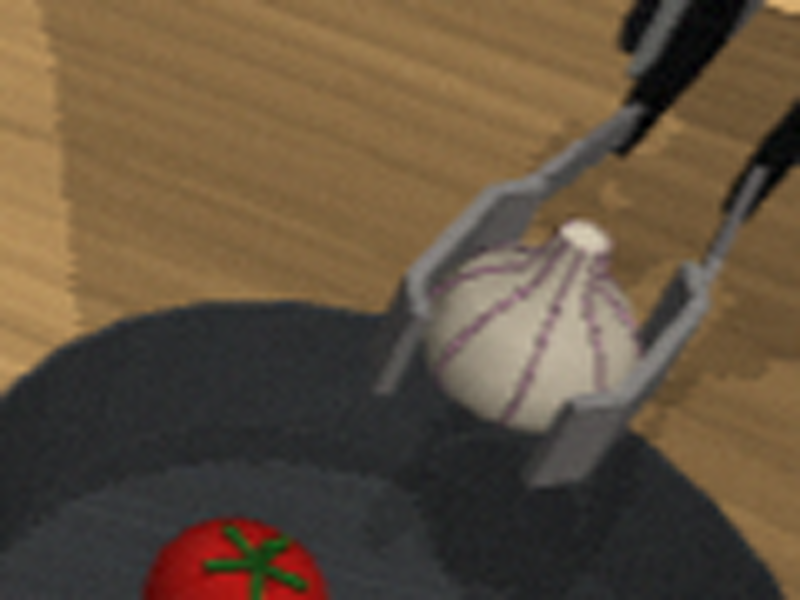

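The garlic sits in the closed jaws at (540,330), about 11 cm above the rim and over the pan's middle. The tomato below it is untouched.

```bash
python3 -c "
from station import ctrl
print(ctrl.finish_job())"
```

```text
the job is handed in; nothing more can be done
None
```

The pan already held the tomato, so I picked up the garlic bulb from the board with the tongs. I handed the job in with the tongs still holding the bulb over the middle of the pan, about 11 cm above the rim.

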